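Soap and pressurise a pipe union

TASK

Leak-test the pipe union on the little air rig: take the round brush from the wooden block, dip its bristles into the steel soap pot, dab them on the union's big hexagon nut, and stand the brush back in a hole of the block. Only then swing the spring-return valve lever round to its fully open stop and keep it held there: finish while still holding it open, as it springs shut when let go. Do not upset the pot, and leave everything else where it is.

Things in the scene. Friction and masses are not known exactly. Their poses are not given: they have to be found in the camera images.
- rig: Air test rig, fixed on a plywood board: a steel pipe runs along its own y axis, 85 mm above the bench, with (from +y to -y) an elbow, a brass ball valve, the union, a tee with a small dial gauge on top (top of the gauge about 180 mm above the bench) and a plug. Origin on the bench straight under the valve stem; x points away from the robot side, z up. A grey 76 mm tank lies behind the pipe. The rig is turned up to 0.15 rad either way
- valve_stem (a point): axis of the vertical valve stem about which the lever turns, at the height of the middle of the lever's sleeve (128 mm above the bench)
- lever (a joint): angle of the valve lever (rad): 0 = shut, lever square to the pipe and pointing to the rig's -x (towards the robot); it turns clockwise seen from above up to its hard stop at 1.571 = fully open, lever above the pipe pointing to the rig's +y. A spring always drives it back to 0: it needs about 2 N at the sleeve to start and about 8 N at the open stop
- lever_grip (a point): middle of the lever's black sleeve, 120 mm from the stem axis, moving with the lever. The sleeve is 96 mm long (69 to 165 mm from the stem), 20 mm wide and 13 mm thick; its top is 134 mm above the bench, and below it is free space down to the pipe (top 96 mm above the bench; pipe clips 100 mm) when open, and down to the bench when shut
- union: pipe union of the rig, between valve and gauge: a big steel hexagon nut, 26 mm long and 49 mm over its corners, with a smaller hexagon on either side. Origin in the middle of the nut, on the pipe axis; axes as the rig's
- union_top (a point): top of the big hexagon nut, half-way along it, 108 mm above the bench; 96 mm from the stem axis towards the rig's -y
- rack: fixed dark wooden block 50 x 170 x 65 mm high, its long side along its own y axis; origin at the centre of its underside. Three upright holes of 19 mm diameter, right through, at y = -50, 0 and +50 mm, x = 0. Brush and screwdriver each stand in an outer hole (which one varies); the middle hole is empty. The block stands to one side of the rig's front, the soap pot to the other (sides vary); the block is turned up to 0.3 rad
- brush_handle (a point): middle of the brush's round pale wooden handle, where to grip it: handle 20 mm in diameter from 18 to 86 mm above its shoulder (95 mm with the rounded end), this point 50 mm above the shoulder. The brush stands upright with bristles down, its 25 mm wide shoulder resting on the top of the block, so this point is then 115 mm above the bench; z points from bristles to handle. 45 g or so
- brush_tip (a point): end of the brush's bristles, 105 mm below brush_handle, 55 mm below the shoulder. Ferrule 13 mm and bristles 12 mm in diameter hang below the shoulder; the bristles are the lowest 30 mm
- bristles: the bristles of the brush (stiff; lowest 30 mm of it); origin at the middle of the shoulder's underside, z towards the handle
- screwdriver_mid (a point): screwdriver with black handle that stands in the same block and stays there (middle of its handle, 47 mm above the block's top)
- pot_rim (a point): centre of the mouth of the open soap pot, 55 mm above the bench: a plain round steel pot without handle, outside 83 mm, inside 74 mm wide, floor 4 mm thick; loose, 250 g
- pot_center (a point): centre of the soap pot, half-way up, z up
- mug_mid (a point): coffee mug with handle, 76 mm wide, 90 mm high: leave it (middle of it)
- wrench_grip (a point): open-end wrench lying near the robot, along y: leave it
- tape_mid (a point): roll of adhesive tape, 100 mm wide, 25 mm high: leave it
- jar_mid (a point): closed amber jar, 72 mm wide, 80 mm high: leave it
- spraycan_mid (a point): spray can, 58 mm wide, 170 mm high: leave it
- coupling_mid (a point): loose brass hexagon coupling, 34 mm wide, 34 mm high, standing on the bench before the rig: leave it
There are look-alikes about, which are no part of the job. Leave any green or pink look-alike of the part that bears brush_handle alone. What is shaped like the part that bears pot_rim but red is not meant.

How it is judged:
By the outcome, as a careful person would: the job done as asked, in the order asked, and still so for the second after the job is handed in, while the arm keeps its last pose, push and grip.
It also fails if it takes over 72 s, if anything falls off the work surface, if the arm or the gripper's body presses on something with over 40 N, if the wrist force passes 120 N, or if a joint passes its speed limit or range.

ROBOT

A 7-joint arm with a two-finger parallel gripper is mounted at the origin on the work surface. World frame = base frame: x ahead of the robot, y to its left, z up, the work surface at z = 0. Lengths are in mm, angles in rad, forces in N, time in s.
With the tool pointing down it reaches from about 400 to 875 mm from the base axis. Payload 4.4 kg.
Tool frame: the origin (TCP) lies midway between the tips of the shut fingers; the grasp point (between the pads) lies 19 mm behind it (ctrl.pinch_z is the distance from the TCP to the grasp point, in mm); z points along the fingers, y is the line along which they close (so a half turn about z gives the same grasp; the last joint's range is limited). The gripper opens to 85 mm and grips with 20 to 120 N. Pads are 22 mm wide; open, the fingers measure 114 mm over their backs; the gripper's body (76 mm by 85 mm) begins 54 mm behind the grasp point. The pads swing forward as they close: fully open they stand 13 mm farther back than shut.
Start: joints at [1.263, 0.628, 0.038, 1.517, -0.027, 0.996, -0.02], TCP at [155.671, -631.098, 211.013] pointing down, gripper open.
Joint ranges: [-3.06, 3.06], [-0.37, 2.12], [-1.25, 1.32], [0.18, 2.47], [-1.1, 4.24], [0.23, 1.98], [-2.94, 2.94]. Speed limits (rad/s): [2.57, 2.57, 3.14, 3.14, 3.14, 3.14, 3.14].

INTERFACE

Orientations are given as [roll, pitch, yaw] about the fixed x, y, z axes, in that order (R = Rz(yaw) Ry(pitch) Rx(roll)).
In Python, from cell import read_state, cams, order, ctrl gives the robot as it stands.
- The arm moves only by the tool move_arm, never from a script. Its argument "targets" is text: rows parted by semicolons, each of 7 numbers parted by spaces: the gripper's target within -1 to 1 (fully open at 1, half-way at 0, shut at -1), then the shift along the tool's x, y, z in cm, then the turn, a rotation vector about the tool's x, y, z in degrees. A call has 1 to 5 rows; each row shifts and turns the commanded pose from where the row before left it, along the tool's axes as they then stand; what a row does not reach is not made up. A row lasts 1/12 s, in which the tool goes at most 41.7 mm and 7.16 degrees, less where a joint would pass 70% of its speed; a pose out of reach is approached as far as the arm can. A call with a gripper value outside its range is refused whole. The fingers move at their own pace and stop on an object; the grip force is fixed at half the most. Time passes only in rows, so rows that do not move let the fingers close. It gives the time, the measured TCP pose, the force, the opening and the grip force at its end, in the units of the state.
- read_state(): the state, without advancing time (a new reading comes with each control period).
- cams.get_image(name): name is "scene" or "top" or "wrist"; returns a dict with "color" (384x512x3 uint8, red, green, blue), "fovy" (degrees; the focal length in pixels is half the picture's height over the tangent of half this angle, whatever the lens; pixels are square), "cx", "cy" (the principal point, pixels), "rvec" (rotation vector, rad) and "tvec" (3), from world to camera coordinates, as OpenCV has them. Camera axes: x right, y down, z forward; pixel columns grow to the right and rows downward; lengths in mm; the calibration is good to about 2 mm. A picture is of the moment at which its call begins. There is no depth.
- order.finish_job(): hands the job in; it is judged then, once.
The state is a dict: "clock": time; "qpos": joint angles; "qd": joint speeds; "tau": joint torques, N m; "eef_pos": TCP position; "tool_rot": TCP orientation; "force": force on the tool from outside, world axes, zero at the start; "torque": the same for the moment, N m; "width": finger opening in mm; "gripper_force": force on a finger pad.
Only numpy, scipy, OpenCV 4.12 (cv2) and the standard library are available. Lean on these libraries where they do the work, as an engineer would, in place of code of your own. Each camera call takes 0.05 s, during which the arm holds its last target. There are 200 camera calls.

## Working session

There is one attempt and no reset: what is moved stays moved. The work goes in short steps, Python scripts to look and compute and a tool call to move; the robot and the scene stay as the last step left them, time stands still between calls to the robot, and variables do not carry over. Pictures are saved under pics/ and viewed, at most 13 in all, crops included, and the job is handed in when it is done.

Besides the shell and the picture viewer there is one more tool, called after "Call:" by a JSON object that holds its "op" and its "data", one argument or row to a line. move_arm: Moves the arm, as the interface text tells. Its arguments: {"type":"object","properties":{"targets":{"type":"string"}},"required":["targets"]}

```bash
mkdir -p pics; cat > h.py <<'E'
import numpy as np, cv2
from cell import read_state, cams, order, ctrl
from scipy.spatial.transform import Rotation as R
def grab(n,f):
    d=cams.get_image(n); cv2.imwrite(f'pics/{f}.png',d['color'][:,:,::-1]); np.save(f'pics/{f}.npy',{k:v for k,v in d.items()},allow_pickle=True); return d
def load(f): return np.load(f'pics/{f}.npy',allow_pickle=True).item()
def ray(d,u,v):
    f=d['color'].shape[0]/2/np.tan(np.radians(d['fovy'])/2)
    M=R.from_rotvec(np.ravel(d['rvec'])).as_matrix(); t=np.ravel(d['tvec'])
    r=M.T@np.array([(u-d['cx'])/f,(v-d['cy'])/f,1]); return -M.T@t, r/np.linalg.norm(r)
def onz(d,u,v,z):
    o,r=ray(d,u,v); return o+r*(z-o[2])/r[2]
def proj(d,p):
    f=d['color'].shape[0]/2/np.tan(np.radians(d['fovy'])/2)
    c=R.from_rotvec(np.ravel(d['rvec'])).apply(p)+np.ravel(d['tvec']); return c[0]/c[2]*f+d['cx'],c[1]/c[2]*f+d['cy']
E
python3 - <<'E'
from h import *
a=grab('scene','s0');b=grab('top','t0')
for d in(a,b): print(d['fovy'],d['cx'],d['cy'],ray(d,256,192))
big=[cv2.resize(x['color'][:,:,::-1],(800,600),interpolation=cv2.INTER_CUBIC) for x in(a,b)]
cv2.imwrite('pics/s0b.png',big[0]);cv2.imwrite('pics/t0b.png',big[1])
print(read_state())
E
```

```text
57.931573548492786 253.3965630382131 192.45144251230016 (array([900.75622917, 481.87437198, 785.44101852]), array([-0.42524913, -0.53835089, -0.72755859]))
55.80403566635921 260.00402361610327 189.66868785276262 (array([ 386.20340976,   22.71733901, 1026.47127217]), array([ 0.17266917, -0.00727087, -0.98495304]))
{'clock': 0.1, 'qpos': array([ 1.2632128 ,  0.62923828,  0.0384305 ,  1.51824231, -0.0269851 ,
        0.99632867, -0.01995629]), 'qd': array([ 4.98538412e-04,  3.00229401e-04,  9.98632448e-04, -2.69149299e-03,
        2.39307869e-03,  1.50586313e-03,  8.07838078e-06]), 'tau': array([ 2.61489055e-03, -5.64544487e+01,  1.23060577e+00, -1.93974960e+01,
        1.13508772e-02,  5.51270175e-03, -4.36704727e-05]), 'eef_pos': array([ 155.52519107, -630.51284132,  210.19899655]), 'tool_rot': array([-3.13989368e+00,  2.00029716e-05,  2.41847479e-01]), 'force': array([ 0.04713732, -0.42131947, -1.15142716]), 'torque': array([ 0.0295216 ,  0.02996416, -0.05744322]), 'gripper_force': 0.0, 'width': 85.76458535576674}
```

View pics/s0b.png

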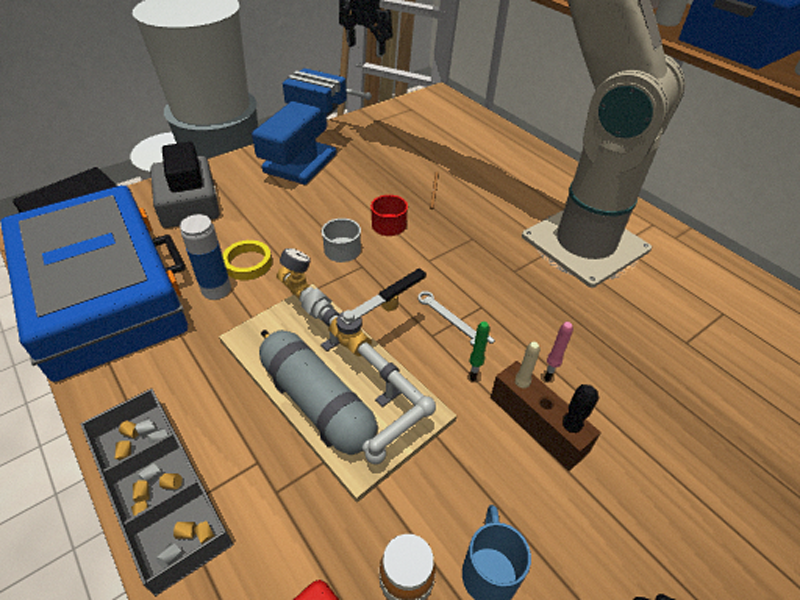

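View pics/t0b.png

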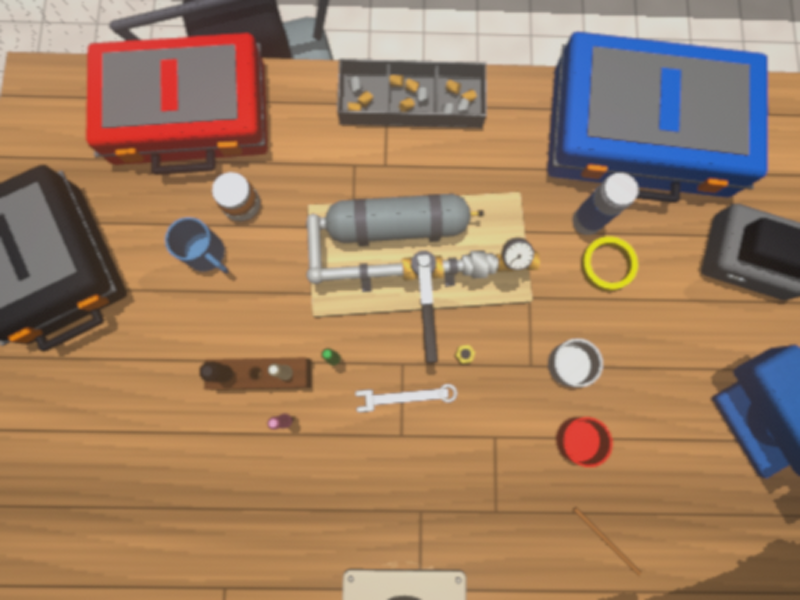

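The scene and top views show these positions (800x600 px):

| Thing | Scene view | Top view |
|---|---|---|
| Cream brush | (530,362) | (275,370) |
| Empty middle hole | (547,403) | (254,373) |
| Steel pot | (342,240) | (577,363) |
| Stem | (349,320) | (424,261) |
| Lever end | (425,273) | (432,361) |
| Union nut | (320,303) | (480,265) |

The green and pink brushes are decoys, and so is the red pot.

```bash
python3 - <<'E'
from h import *
s=1.5625
a,b=load('s0'),load('t0')
def tri(p,q):
    o1,r1=ray(a,p[0]/s,p[1]/s);o2,r2=ray(b,q[0]/s,q[1]/s)
    A=np.stack([r1,-r2],1);k=np.linalg.lstsq(A,o2-o1,rcond=None)[0]
    return ((o1+k[0]*r1+o2+k[1]*r2)/2).round(1),np.linalg.norm(o1+k[0]*r1-o2-k[1]*r2).round(1)
def blob(d,lo,hi,box):
    h=cv2.cvtColor(d['color'],cv2.COLOR_RGB2HSV);m=cv2.inRange(h,lo,hi)
    z=np.zeros_like(m);x0,y0,x1,y1=[int(k/s) for k in box];z[y0:y1,x0:x1]=m[y0:y1,x0:x1];return z
# rack: corners from top at z=65
print('hole',onz(b,254.5/s,373/s,65).round(1),'hole scene',onz(a,547/s,403/s,65).round(1))
print('brushtop',tri((533,345),(272.5,369.5)))
print('brush top@157',onz(b,273/s,369.5/s,157).round(1),onz(a,533/s,346/s,157).round(1))
# brush scene: base at shoulder
print('brush shoulder scene',onz(a,523/s,386/s,67).round(1))
print('stem',tri((349,320),(424,261)),onz(b,424/s,261/s,135).round(1))
for z in(134,): 
  e=onz(b,432.5/s,361/s,z);f=onz(b,427.5/s,306/s,z);print('sleeve',e.round(1),f.round(1),np.arctan2(*(f-e)[[1,0]]))
  print('sleeve scene end',onz(a,424/s,273/s,z).round(1))
print('nut',onz(b,480/s,265/s,108).round(1),onz(a,321/s,302/s,105).round(1))
# pot rim
m=blob(b,(0,0,150),(180,60,255),(540,325,615,400));c=max(cv2.findContours(m,0,2)[0],key=cv2.contourArea);e=cv2.minEnclosingCircle(c);print('pot',e,onz(b,*e[0],55).round(1))
for bx,d,lo,hi in(((250,350,300,390),b,(15,20,130),(40,140,255)),((505,335,545,400),a,(15,20,130),(40,140,255))):
  m=blob(d,lo,hi,bx);y,x=np.nonzero(m);print(len(x),x.min()*s,x.max()*s,y.min()*s,y.max()*s,x.mean()*s,y.mean()*s)
im=[cv2.resize(d['color'][y:y+h,x:x+w,::-1],(400,300),interpolation=cv2.INTER_CUBIC) for d,x,y,w,h in((b,120,210,80,60),(b,255,135,120,90),(b,345,210,64,48),(a,300,200,100,75))]
cv2.imwrite('pics/c.png',np.vstack([np.hstack(im[:2]),np.hstack(im[2:])]))
E
```

```text
hole [426.1 257.1  65. ] hole scene [425.3 258.6  65. ]
brushtop (array([428.4, 206.8, 158.9]), np.float64(1.6))
brush top@157 [428.  207.1 157. ] [428.9 206.7 157. ]
brush shoulder scene [434.1 214.9  67. ]
stem (array([608.9, -21.1, 124.1]), np.float64(3.0)) [607.3 -21.6 135. ]
sleeve [446.4 -36.6 134. ] [533.8 -28.  134. ] 0.09794263849301091
sleeve scene end [447.5 -27.5 134. ]
nut [ 609.  -116.6  108. ] [616.1 -96.5 105. ]
pot ((369.8333435058594, 231.5), 15.820260047912598) [ 454.6 -291.9   55. ]
195 250.0 298.4375 350.0 375.0 273.92628205128204 356.0897435897436
324 504.6875 542.1875 334.375 382.8125 523.2156635802469 349.609375
```

View pics/c.png

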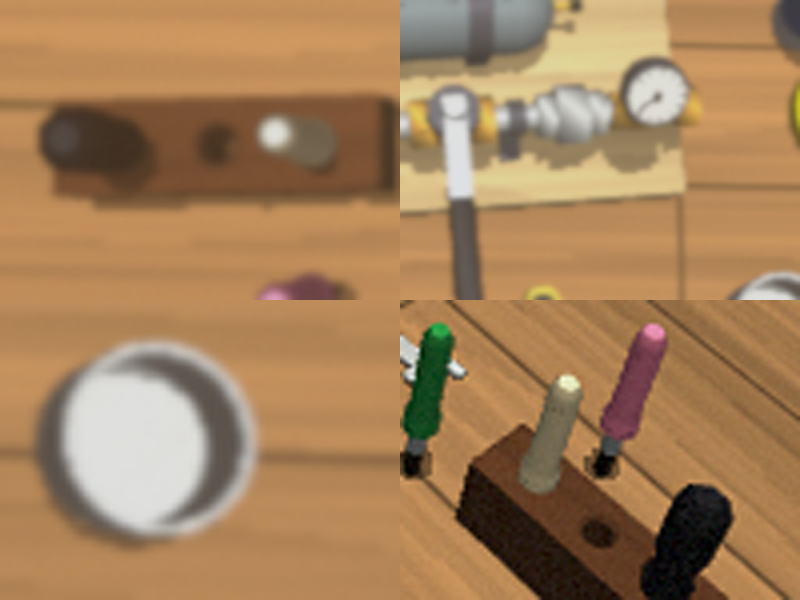

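The crop confirms the cream brush in the outer -y hole, the empty middle hole, and the big nut about 50 px (source scale) to the right of the stem. First I'll move towards the pot and union and turn the tool to yaw pi.

Call:
{"op": "move_arm", "data": {
  "targets": "1 2.7 -2.1 -0.8 0 0 0;1 2.7 -2.1 -0.8 0 0 0;1 2.7 -2.1 -0.8 0 0 0;1 2.7 -2.1 -0.8 0 0 0;1 2.7 -2.1 -0.8 0 0 0"
}}

```text
clock: 0.52
eef_pos: [262.2, -495.2, 250.9]
tool_rot: [-3.141, 0.0, 0.242]
force: [0.6, 0.3, 0.0]
width: 85.9
gripper_force: 0.0
```

Call:
{"op": "move_arm", "data": {
  "targets": "1 2.7 -2.1 -0.8 0 0 0;1 2.7 -2.1 -0.8 0 0 0;1 2.7 -2.1 -0.8 0 0 0;1 2.7 -2.1 -0.8 0 0 0;1 2.7 -2.1 -0.8 0 0 0"
}}

```text
clock: 0.93
eef_pos: [368.1, -360.9, 291.2]
tool_rot: [-3.141, 0.0, 0.242]
force: [1.1, -0.1, -0.4]
width: 85.6
gripper_force: 0.0
```

Call:
{"op": "move_arm", "data": {
  "targets": "1 2.7 -2.1 -0.8 0 0 0;1 2.7 -2.1 -0.8 0 0 0;1 2.7 -2.1 -0.8 0 0 0;1 2.7 -2.1 -0.8 0 0 0;1 2.7 -2.1 -0.8 0 0 0"
}}

```text
clock: 1.35
eef_pos: [474.0, -226.7, 331.2]
tool_rot: [-3.141, 0.0, 0.242]
force: [0.8, -0.8, 0.7]
width: 85.4
gripper_force: 0.0
```

Call:
{"op": "move_arm", "data": {
  "targets": "0 0 0 0 0 0 -7;0 0 0 0 0 0 -7;0 0 0 0 0 0 -7;0 0 0 0 0 0 -7;0 0 0 0 0 0 -7"
}}

```text
clock: 1.77
eef_pos: [473.2, -228.1, 330.6]
tool_rot: [-3.141, 0.0, 0.859]
force: [-0.0, -0.4, 0.7]
width: 42.4
gripper_force: 0.0
```

Call:
{"op": "move_arm", "data": {
  "targets": "0 0 0 0 0 0 -6.9;0 0 0 0 0 0 -6.9;0 0 0 0 0 0 -6.9;0 0 0 0 0 0 -6.9;0 0 0 0 0 0 -6.9"
}}

```text
clock: 2.18
eef_pos: [473.1, -228.2, 330.6]
tool_rot: [-3.141, -0.0, 1.461]
force: [-0.4, -0.1, 0.7]
width: 42.7
gripper_force: 0.0
```

Call:
{"op": "move_arm", "data": {
  "targets": "0 0 0 0 0 0 -6.9;0 0 0 0 0 0 -6.9;0 0 0 0 0 0 -6.9;0 0 0 0 0 0 -6.9;0 0 0 0 0 0 -6.9"
}}

```text
clock: 2.6
eef_pos: [473.1, -228.2, 330.6]
tool_rot: [-3.141, -0.001, 2.063]
force: [-0.5, 0.5, 1.0]
width: 42.5
gripper_force: 0.0
```

Call:
{"op": "move_arm", "data": {
  "targets": "0 0 0 0 0 0 -6.9;0 0 0 0 0 0 -6.9;0 0 0 0 0 0 -6.9;0 0 0 0 0 0 -6.9;0 0 0 0 0 0 -6.9"
}}

```text
clock: 3.02
eef_pos: [473.1, -228.3, 330.7]
tool_rot: [-3.141, -0.001, 2.665]
force: [-0.6, 0.9, 0.3]
width: 42.7
gripper_force: 0.0
```

Call:
{"op": "move_arm", "data": {
  "targets": "0 0 0 0 0 0 -6.9;0 0 0 0 0 0 -6.9;0 0 0 0 0 0 -6.9;0 0 0 0 0 0 -6.9;0 0 0 0 0 0 0"
}}

```text
clock: 3.43
eef_pos: [473.1, -228.3, 330.6]
tool_rot: [3.141, -0.001, -3.14]
force: [-0.5, 0.7, -0.6]
width: 42.7
gripper_force: 0.0
```

```bash
python3 - <<'E'
from h import *
d=grab('wrist','w1');print(ray(d,256,192),read_state()['qpos'].round(2),read_state()['tool_rot'])
cv2.imwrite('pics/w1b.png',cv2.resize(d['color'][:,:,::-1],(800,600),interpolation=cv2.INTER_CUBIC))
E
```

```text
(array([ 407.15573324, -229.36221477,  493.33235106]), array([ 0.25941857, -0.01380224, -0.96566635])) [ 0.88  0.39 -0.7   1.68  0.27  1.17  1.68] [ 3.14093639e+00 -6.83994829e-04  3.13822496e+00]
```

View pics/w1b.png

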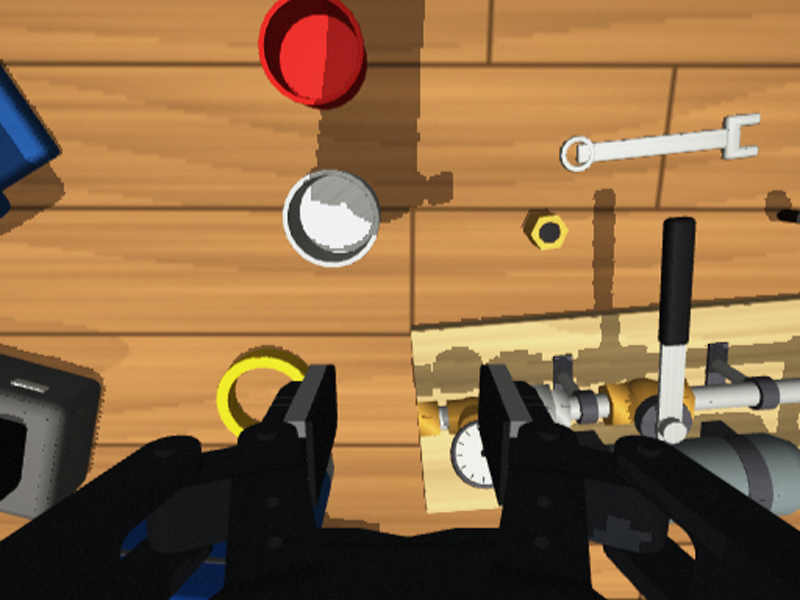

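The wrist view shows the steel pot rim centred at (332,218), the lever sleeve running from (679,218) to (675,345), the stem cap at (671,429), and the gauge at (482,452). The finger hides the nut.

```bash
python3 - <<'E'
from h import *
s=1.5625
d=load('w1');b=load('t0')
P=lambda u,v,z,d=d:onz(d,u/s,v/s,z)
print('pot',P(332,218,55),P(*(np.array([370.3,232.2])*s),55,b))
t,i,st=P(679,218,134),P(675,345,134),P(671,429,140);print('tip,in,stem',t,i,st)
v=i-t;print('yaw',np.arctan2(v[1],v[0]),np.linalg.norm(v), 'stem est',t+v/np.linalg.norm(v)*165)
for z in (135,145): print(P(424,259,z,b))
print('nut',P(477,265,108,b))
E
```

```text
pot [ 452.93321054 -293.34349263   55.        ] [ 452.72804856 -293.0555421    55.        ]
tip,in,stem [444.0110372  -40.21689664 134.        ] [537.76968265 -29.84027372 134.        ] [603.91572365 -26.64839673 140.        ]
yaw 0.11022519443891864 94.33110780578957 stem est [608.00971016 -22.06654495 134.        ]
[610.6399362  -21.59510257 135.        ]
[608.12233935 -21.09803168 145.        ]
nut [ 608.93382125 -111.57574888  108.        ]
```

Call:
{"op": "move_arm", "data": {
  "targets": "0 0.4 3.6 0.5 0 0 0;0 0.4 3.6 0.5 0 0 0;0 0.4 3.6 0.5 0 0 0;0 0.4 3.6 0.5 0 0 0;0 0.4 3.6 0.5 0 0 0"
}}

```text
clock: 3.9
eef_pos: [453.0, -46.9, 305.8]
tool_rot: [-3.141, 0.0, 3.136]
force: [0.3, 0.2, -0.5]
width: 42.5
gripper_force: 0.0
```

Call:
{"op": "move_arm", "data": {
  "targets": "0 0.4 3.6 0.5 0 0 0;0 0.4 3.6 0.5 0 0 0;0 0.4 3.6 0.5 0 0 0;0 0.4 3.6 0.5 0 0 0;0 0.4 3.6 0.5 0 0 0"
}}

```text
clock: 4.32
eef_pos: [433.3, 133.1, 280.9]
tool_rot: [-3.141, 0.0, 3.136]
force: [0.7, -0.2, 0.4]
width: 42.8
gripper_force: 0.0
```

Call:
{"op": "move_arm", "data": {
  "targets": "0 0.4 3.6 0.5 0 0 0;0 0.1 3.8 0.5 0 0 0;0 0 0 0 0 0 0;0 0 0 0 0 0 0"
}}

```text
clock: 4.65
eef_pos: [427.8, 208.4, 270.8]
tool_rot: [3.141, -0.001, -3.14]
force: [-0.9, 0.3, 0.5]
width: 42.2
gripper_force: 0.0
```

```bash
python3 - <<'E'
from h import *
d=grab('wrist','w2');print(ray(d,256,192),read_state()['eef_pos'])
for p in((428.5,207,160),(428.5,207,65),(425.5,258,65)): print(np.array(proj(d,p))*1.5625)
cv2.imwrite('pics/w2b.png',cv2.resize(d['color'][:,:,::-1],(800,600),interpolation=cv2.INTER_CUBIC))
E
```

```text
(array([361.82943058, 207.3451303 , 433.59188017]), array([ 0.25950085, -0.01373668, -0.96564518])) [428.3792726  206.24980425 270.76305959]
[406.43792464 287.98353381]
[406.67748321 257.11839092]
[476.79791933 253.23805478]
```

View pics/w2b.png

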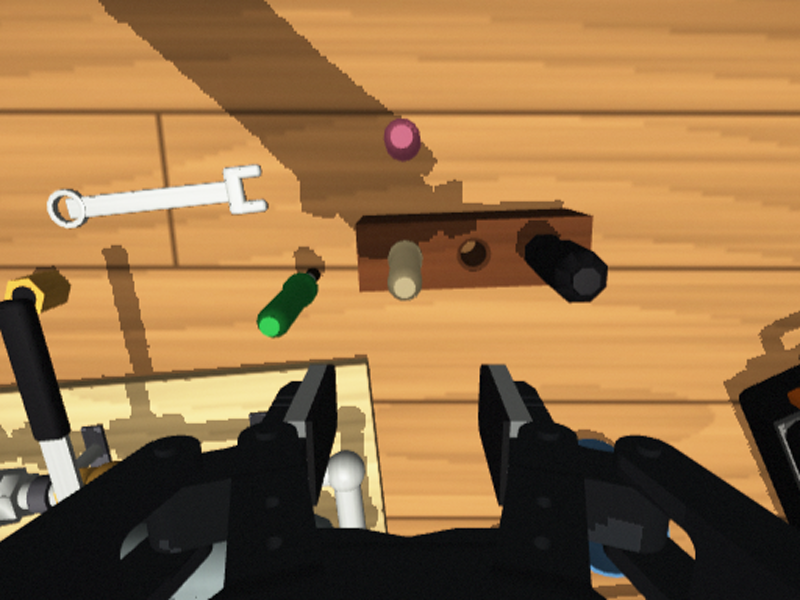

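The brush's end is at (405,288), right where I predicted, so the gripper is aligned. Now down to grasp it.

Call:
{"op": "move_arm", "data": {
  "targets": "0 0 0.1 3 0 0 0;0 0 0 3 0 0 0;0 0 0 3 0 0 0;0 0 0 3 0 0 0;0 0 0 3 0 0 0"
}}

```text
clock: 5.12
eef_pos: [429.6, 204.3, 119.9]
tool_rot: [-3.141, 0.001, 3.135]
force: [0.6, 0.2, -0.1]
width: 42.8
gripper_force: 0.0
```

Call:
{"op": "move_arm", "data": {
  "targets": "0 0 0 2.2 0 0 0;0 0 0 0 0 0 0;-1 0 0 0 0 0 0;-1 0 0 0 0 0 0;-1 0 0 0 0 0 0"
}}

```text
clock: 5.53
eef_pos: [430.1, 206.8, 100.6]
tool_rot: [3.141, 0.003, 3.139]
force: [-0.7, -1.0, 0.5]
width: 18.0
gripper_force: 58.5
```

Call:
{"op": "move_arm", "data": {
  "targets": "-1 0 0 0 0 0 0;-1 0 0 0 0 0 0;-1 0 0 0 0 0 0;-1 0 0 0 0 0 0"
}}

```text
clock: 5.87
eef_pos: [429.8, 207.0, 100.2]
tool_rot: [3.141, 0.002, 3.14]
force: [-0.6, -0.8, 7.9]
width: 18.5
gripper_force: 59.4
```

Call:
{"op": "move_arm", "data": {
  "targets": "-1 0 0 -1.5 0 0 0;-1 0 0 -2 0 0 0;-1 0 0 -3 0 0 0;-1 0 0 -3 0 0 0;-1 0 0 -3 0 0 0"
}}

```text
clock: 6.28
eef_pos: [428.3, 206.7, 225.5]
tool_rot: [-3.142, -0.001, 3.141]
force: [1.0, 0.3, -0.1]
width: 18.4
gripper_force: 58.8
```

Call:
{"op": "move_arm", "data": {
  "targets": "-1 0 0 -3 0 0 0;-1 0 0 -1.5 0 0 0;-1 0 -1 0 0 0 0;-1 0 -2 0 0 0 0;-1 0 -3 0 0 0 0"
}}

```text
clock: 6.7
eef_pos: [428.3, 147.7, 269.0]
tool_rot: [3.14, 0.001, -3.138]
force: [1.0, -0.7, 0.2]
width: 18.4
gripper_force: 58.8
```

Call:
{"op": "move_arm", "data": {
  "targets": "-1 0 -3 0 0 0 0;-1 0 -3 0 0 0 0;-1 0 -3 0 0 0 0;-1 0 -3 0 0 0 0;-1 0 -3 0 0 0 0"
}}

```text
clock: 7.12
eef_pos: [427.4, -5.4, 268.3]
tool_rot: [-3.141, -0.001, 3.14]
force: [0.1, -0.3, 0.3]
width: 18.2
gripper_force: 58.8
```

Call:
{"op": "move_arm", "data": {
  "targets": "-1 0 -3 0 0 0 0;-1 0 -3 0 0 0 0;-1 0 -3 0 0 0 0;-1 0 -3 0 0 0 0;-1 0 -3 0 0 0 0"
}}

```text
clock: 7.53
eef_pos: [427.1, -155.1, 268.3]
tool_rot: [-3.141, -0.002, 3.14]
force: [0.6, 0.4, -0.2]
width: 18.4
gripper_force: 58.8
```

Call:
{"op": "move_arm", "data": {
  "targets": "-1 -0.5 -3 0 0 0 0;-1 -0.5 -3 0 0 0 0;-1 -0.5 -3 0 0 0 0;-1 -0.5 -3 0 0 0 0;-1 -0.3 -2 0 0 0 0"
}}

```text
clock: 7.95
eef_pos: [450.0, -297.0, 267.8]
tool_rot: [-3.141, -0.002, 3.137]
force: [-0.5, -0.5, -0.1]
width: 18.2
gripper_force: 58.8
```

```bash
python3 - <<'E'
from h import *
s=read_state();print(s['eef_pos'],s['tool_rot'],s['width'])
d=grab('wrist','w3');a=grab('scene','s3')
print(np.array(proj(d,s['eef_pos']+[0,0,-90]))*1.5625,np.array(proj(d,(453,-293,55)))*1.5625)
im=np.vstack([np.hstack([cv2.resize(d['color'][:,:,::-1],(400,300)),cv2.resize(a['color'][:,:,::-1],(400,300))]),cv2.resize(a['color'][90:210,150:310,::-1],(400,300)).repeat(2,1)])
cv2.imwrite('pics/w3b.png',im)
print(np.array(proj(a,s['eef_pos']+[0,0,-90])))
E
```

```text
[ 450.03045586 -296.97833965  267.79331361] [-3.14101272e+00 -1.75255475e-03  3.13749184e+00] 18.21369057665715
[409.36588931 296.51325473] [414.34889881 258.75561645]
[216.22265851 114.47592231]
```

View pics/w3b.png

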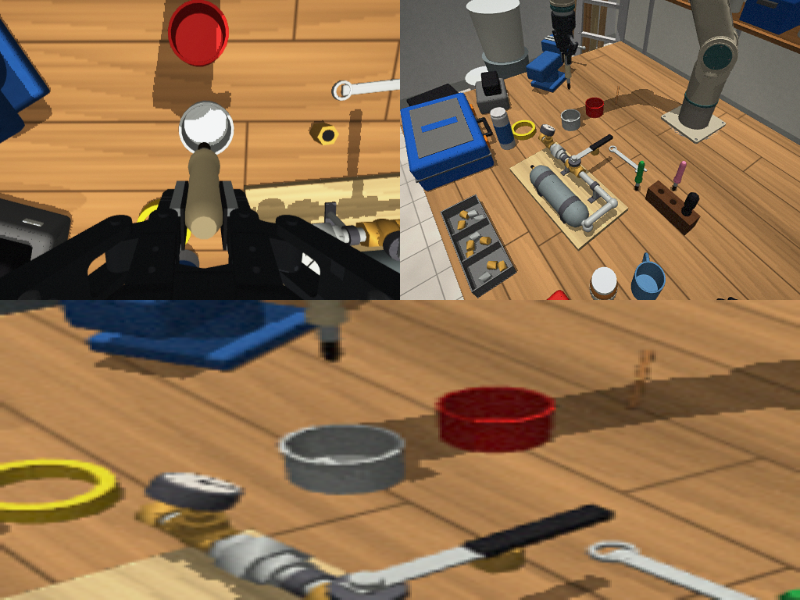

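The wrist and scene views show the brush hanging straight above the steel pot. Its tip is at scene px (216,113), predicted (216,114). Now dip.

Call:
{"op": "move_arm", "data": {
  "targets": "-1 -0.3 0.4 2 0 0 0;-1 0 0 3.5 0 0 0;-1 0 0 3.5 0 0 0;-1 0 0 3 0 0 0;-1 0 0 2 0 0 0"
}}

```text
clock: 8.47
eef_pos: [451.7, -287.6, 125.8]
tool_rot: [3.139, -0.004, -3.141]
force: [-0.9, 0.7, -0.8]
width: 18.6
gripper_force: 58.8
```

Call:
{"op": "move_arm", "data": {
  "targets": "-1 0 0 1.5 0 0 0;-1 0 0 0.8 0 0 0;-1 0 0 0 0 0 0;-1 0 0 0 0 0 0;-1 0 0 0 0 0 0"
}}

```text
clock: 8.88
eef_pos: [455.1, -289.3, 107.0]
tool_rot: [-3.141, 0.002, 3.141]
force: [-0.5, 0.1, -0.0]
width: 18.3
gripper_force: 58.8
```

Call:
{"op": "move_arm", "data": {
  "targets": "-1 0 0 0 0 0 0;-1 0 0 0 0 0 0;-1 0 0 0 0 0 0;-1 0 0 0 0 0 0;-1 0 0 0 0 0 0"
}}

```text
clock: 9.3
eef_pos: [454.5, -289.4, 106.3]
tool_rot: [-3.141, 0.0, 3.141]
force: [0.1, -0.5, -0.2]
width: 18.3
gripper_force: 58.8
```

Call:
{"op": "move_arm", "data": {
  "targets": "-1 0 0 0.8 0 0 0;-1 0 0 0 0 0 0;-1 0 0 0 0 0 0;-1 0 0 0 0 0 0;-1 0 0 -1.2 0 0 0"
}}

```text
clock: 9.72
eef_pos: [453.0, -288.6, 108.4]
tool_rot: [3.14, -0.003, 3.141]
force: [0.1, -0.3, -1.3]
width: 18.5
gripper_force: 58.8
```

Call:
{"op": "move_arm", "data": {
  "targets": "-1 0 0 -3.5 0 0 0;-1 0 0 -3.5 0 0 0;-1 0 0 -4 0 0 0;-1 0 0 -4 0 0 0;-1 0 0 -3 0 0 0"
}}

```text
clock: 10.13
eef_pos: [455.3, -289.1, 293.5]
tool_rot: [-3.14, 0.003, 3.141]
force: [1.0, -0.7, -0.8]
width: 18.5
gripper_force: 58.8
```

Call:
{"op": "move_arm", "data": {
  "targets": "-1 -2.3 2.4 0 0 0 0;-1 -2.3 2.4 0 0 0 0;-1 -2.3 2.4 0 0 0 0;-1 -2.3 2.4 0 0 0 0;-1 -2.3 2.4 0 0 0 0"
}}

```text
clock: 10.55
eef_pos: [570.3, -168.3, 290.2]
tool_rot: [-3.141, 0.0, 3.14]
force: [1.5, -0.1, -0.4]
width: 18.5
gripper_force: 58.8
```

Call:
{"op": "move_arm", "data": {
  "targets": "-1 -2.3 2.4 0 0 0 0;-1 -2.3 2.5 0 0 0 0;-1 0 0 3 0 0 0;-1 0 0 3 0 0 0;-1 0 0 0 0 0 0"
}}

```text
clock: 10.97
eef_pos: [611.8, -119.9, 224.4]
tool_rot: [3.141, -0.011, -3.14]
force: [-0.8, -0.4, -1.1]
width: 18.5
gripper_force: 58.8
```

```bash
python3 - <<'E'
from h import *
s=read_state();print(s['eef_pos'],s['tool_rot'],s['width'])
d=grab('wrist','w4');a=grab('scene','s4');b=grab('top','t4')
im=np.vstack([np.hstack([cv2.resize(d['color'][:,:,::-1],(400,300)),cv2.resize(b['color'][135:210,255:355,::-1],(400,300),interpolation=cv2.INTER_CUBIC)]),cv2.resize(a['color'][150:240,160:280,::-1],(400,300),interpolation=cv2.INTER_CUBIC).repeat(1,1).copy() if 0 else np.hstack([cv2.resize(a['color'][150:225,150:250,::-1],(400,300),interpolation=cv2.INTER_CUBIC),cv2.resize(a['color'][100:250,130:330,::-1],(400,300))])])
cv2.imwrite('pics/w4b.png',im)
for p in(s['eef_pos']+[0,0,-90],np.array([616.5,-117.5,108])): print('scene',proj(a,p),'top',proj(b,p),'wrist',proj(d,p))
E
```

```text
[ 611.7851339  -119.92873431  224.37008108] [ 3.14075673 -0.01059477 -3.14048025] 18.47681570775305
scene (np.float64(201.34230867295415), np.float64(179.80475886710553)) top (np.float64(310.04958959578374), np.float64(166.14757206767868)) wrist (np.float64(261.81729846515054), np.float64(190.71707057985543))
scene (np.float64(201.17626876024812), np.float64(187.97140556930236)) top (np.float64(307.5204297840331), np.float64(166.82412669424986)) wrist (np.float64(264.46754607598984), np.float64(188.5390942925875))
```

View pics/w4b.png

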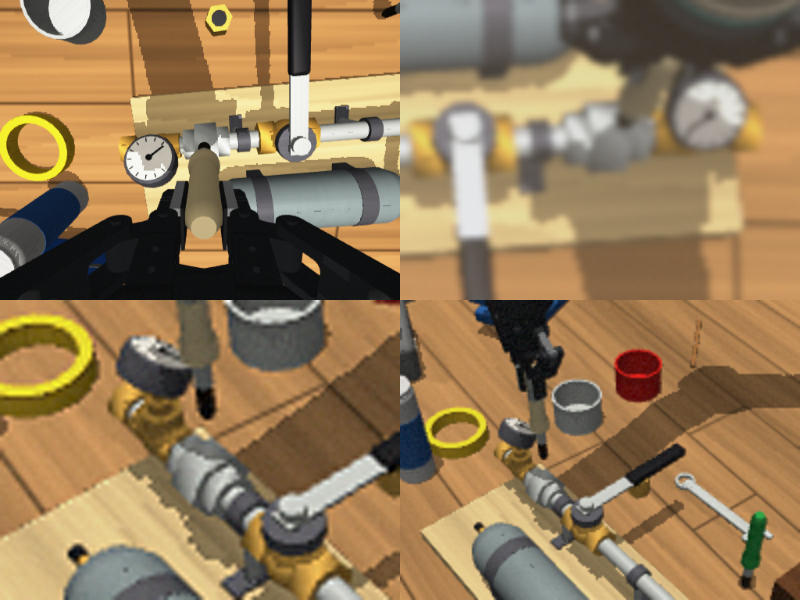

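The tip is just above the big nut: scene px (202,179) against a predicted nut top of (201,188). I'll shift 5 mm in +x and 2 mm in +y, then descend until I feel contact.

Call:
{"op": "move_arm", "data": {
  "targets": "-1 -0.5 0.2 0.5 0 0 0;-1 0 0 0.5 0 0 0;-1 0 0 0.5 0 0 0;-1 0 0 0.2 0 0 0;-1 0 0 0 0 0 0"
}}

```text
clock: 11.53
eef_pos: [620.1, -118.6, 212.6]
tool_rot: [-3.142, -0.001, 3.141]
force: [-0.2, 0.1, -0.0]
width: 18.7
gripper_force: 58.8
```

Call:
{"op": "move_arm", "data": {
  "targets": "-1 0 0 0.3 0 0 0;-1 0 0 0.2 0 0 0;-1 0 0 0.1 0 0 0;-1 0 0 0 0 0 0"
}}

```text
clock: 11.87
eef_pos: [620.4, -118.4, 206.7]
tool_rot: [3.141, -0.0, 3.141]
force: [-0.2, 0.1, -1.1]
width: 18.1
gripper_force: 58.8
```

Call:
{"op": "move_arm", "data": {
  "targets": "-1 0.3 0.1 0 0 0 0;-1 0 0 0.3 0 0 0;-1 0 0 0.2 0 0 0;-1 0 0 0 0 0 0;-1 0 0 0 0 0 0"
}}

```text
clock: 12.28
eef_pos: [617.5, -117.5, 201.8]
tool_rot: [-3.142, -0.0, 3.141]
force: [-0.1, -0.5, -0.3]
width: 18.4
gripper_force: 58.8
```

Call:
{"op": "move_arm", "data": {
  "targets": "-1 0 0 0.2 0 0 0;-1 0 0 0.1 0 0 0;-1 0 0 0 0 0 0;-1 0 0 0 0 0 0"
}}

```text
clock: 12.62
eef_pos: [617.6, -117.4, 198.9]
tool_rot: [3.142, -0.0, 3.141]
force: [-0.0, 0.7, -0.6]
width: 18.2
gripper_force: 58.8
```

Call:
{"op": "move_arm", "data": {
  "targets": "-1 0 0 0.1 0 0 0;-1 0 0 0 0 0 0;-1 0 0 0.1 0 0 0;-1 0 0 0 0 0 0"
}}

```text
clock: 12.95
eef_pos: [618.1, -117.3, 198.0]
tool_rot: [-3.141, 0.001, 3.141]
force: [0.7, 0.1, 4.8]
width: 18.3
gripper_force: 59.4
```

```bash
python3 - <<'E'
from h import *
s=read_state();print(s['eef_pos'],s['force'])
a=grab('scene','s5')
cv2.imwrite('pics/s5b.png',cv2.resize(a['color'][160:220,160:240,::-1],(800,600),interpolation=cv2.INTER_CUBIC))
E
```

```text
[ 618.10833906 -117.34700347  197.99807547] [0.74164492 0.07489948 4.75388032]
```

View pics/s5b.png

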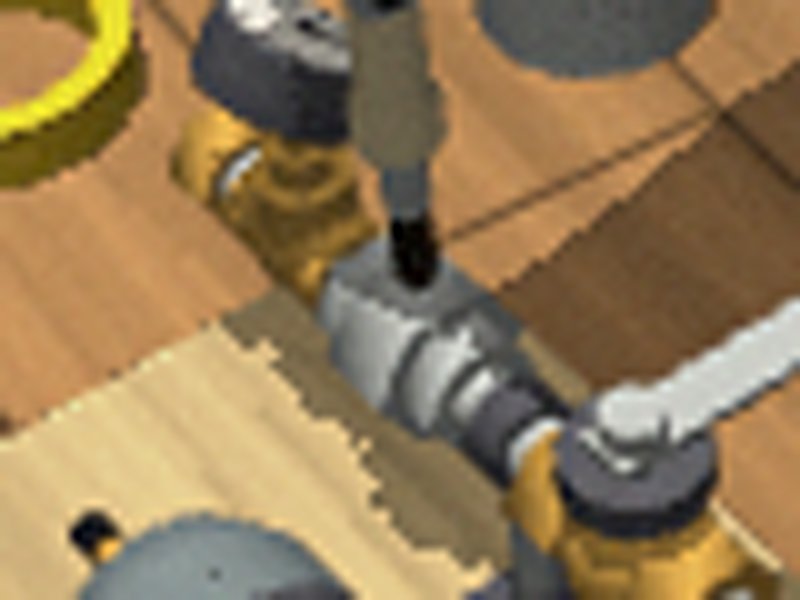

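The bristle tip, px (413,285) in the crop, rests on top of the big nut. Contact came at the expected 108 mm with about 5 N. I'll hold briefly, then take the brush back to its hole.

Call:
{"op": "move_arm", "data": {
  "targets": "-1 0 0 0.1 0 0 0;-1 0 0 0 0 0 0;-1 0 0 0 0 0 0;-1 0 0 0 0 0 0;-1 0 0 0 0 0 0"
}}

```text
clock: 13.42
eef_pos: [618.4, -117.3, 197.9]
tool_rot: [-3.141, 0.003, 3.141]
force: [-0.6, -0.3, 9.2]
width: 18.2
gripper_force: 60.0
```

Call:
{"op": "move_arm", "data": {
  "targets": "-1 0 0 -1 0 0 0;-1 0 0 -2 0 0 0;-1 0 0 -3 0 0 0;-1 0 0 -3 0 0 0;-1 0 0 0 0 0 0"
}}

```text
clock: 13.83
eef_pos: [621.0, -116.8, 292.5]
tool_rot: [-3.141, 0.01, 3.141]
force: [0.4, 0.2, -0.3]
width: 18.2
gripper_force: 58.8
```

Call:
{"op": "move_arm", "data": {
  "targets": "-1 1.6 2.7 0 0 0 0;-1 1.6 2.7 0 0 0 0;-1 1.6 2.7 0 0 0 0;-1 1.6 2.7 0 0 0 0;-1 1.6 2.7 0 0 0 0"
}}

```text
clock: 14.25
eef_pos: [536.6, 18.7, 285.9]
tool_rot: [-3.142, -0.0, 3.141]
force: [1.2, 0.7, -0.9]
width: 18.7
gripper_force: 58.8
```

Call:
{"op": "move_arm", "data": {
  "targets": "-1 1.6 2.7 0 0 0 0;-1 1.6 2.7 0 0 0 0;-1 1.6 2.7 0 0 0 0;-1 1.6 2.7 0 0 0 0;-1 1.6 2.7 0 0 0 0"
}}

```text
clock: 14.67
eef_pos: [456.7, 153.8, 286.1]
tool_rot: [-3.141, 0.0, 3.141]
force: [1.0, 0.9, -0.1]
width: 18.9
gripper_force: 58.8
```

Call:
{"op": "move_arm", "data": {
  "targets": "-1 1.5 2.7 0 0 0 0;-1 1.3 2.7 0 0 0 0;-1 0 0 3 0 0 0;-1 0 0 0 0 0 0;-1 0 0 0 0 0 0"
}}

```text
clock: 15.08
eef_pos: [428.9, 206.0, 255.3]
tool_rot: [-3.14, -0.003, -3.141]
force: [-0.2, -0.2, -0.2]
width: 18.3
gripper_force: 58.8
```

Call:
{"op": "move_arm", "data": {
  "targets": "-1 0 0.1 3 0 0 0;-1 0 0 3 0 0 0;-1 0 0 2 0 0 0;-1 0 0 0 0 0 0;-1 0 0 0 0 0 0"
}}

```text
clock: 15.5
eef_pos: [430.4, 207.1, 176.4]
tool_rot: [-3.141, -0.001, 3.139]
force: [0.6, -0.1, -0.5]
width: 18.0
gripper_force: 58.8
```

Call:
{"op": "move_arm", "data": {
  "targets": "-1 0.1 0 1 0 0 0;-1 0 0 1 0 0 0;-1 0 0 1 0 0 0;-1 0 0 1 0 0 0;-1 0 0 0 0 0 0"
}}

```text
clock: 15.92
eef_pos: [427.9, 206.9, 134.3]
tool_rot: [-3.14, -0.003, 3.141]
force: [-0.8, -0.4, 0.1]
width: 18.6
gripper_force: 58.8
```

Call:
{"op": "move_arm", "data": {
  "targets": "-1 0 0 1 0 0 0;-1 0 0 1 0 0 0;-1 0 0 0.6 0 0 0;-1 0 0 0 0 0 0;-1 0 0 0 0 0 0"
}}

```text
clock: 16.33
eef_pos: [428.5, 207.7, 109.6]
tool_rot: [-3.141, -0.001, 3.141]
force: [-0.2, -0.2, -0.2]
width: 18.2
gripper_force: 58.8
```

Call:
{"op": "move_arm", "data": {
  "targets": "-1 -0.1 -0.1 0.5 0 0 0;-1 0 0 0.4 0 0 0;-1 0 0 0 0 0 0;-1 0 0 0 0 0 0"
}}

```text
clock: 16.67
eef_pos: [429.8, 206.6, 100.9]
tool_rot: [-3.141, -0.0, 3.141]
force: [-0.8, -0.9, -0.2]
width: 17.9
gripper_force: 58.8
```

Call:
{"op": "move_arm", "data": {
  "targets": "-0.2 0 0 0 0 0 0;-0.2 0 0 0 0 0 0;-0.2 0 0 0 0 0 0;-0.2 0 0 0 0 0 0;-0.2 0 0 0 0 0 0"
}}

```text
clock: 17.08
eef_pos: [429.9, 206.8, 101.1]
tool_rot: [3.141, 0.0, 3.141]
force: [-0.1, -0.1, -0.4]
width: 34.1
gripper_force: 0.0
```

Call:
{"op": "move_arm", "data": {
  "targets": "-0.1 0 0 -2 0 0 0;-0.1 0 0 -3 0 0 0;-0.1 0 0 -3 0 0 0;-0.1 0 0 -3 0 0 0;-0.1 0 0 -1 0 0 0"
}}

```text
clock: 17.5
eef_pos: [431.4, 208.3, 224.7]
tool_rot: [3.139, 0.005, 3.141]
force: [0.8, 0.0, 0.9]
width: 38.6
gripper_force: 0.0
```

```bash
python3 - <<'E'
from h import *
s=read_state();print(s['eef_pos'],s['force'],s['width'],s['qpos'].round(2))
d=grab('wrist','w6');a=grab('scene','s6')
cv2.imwrite('pics/w6b.png',np.hstack([cv2.resize(d['color'][:,:,::-1],(400,300)),cv2.resize(a['color'][200:296,290:418,::-1],(400,300))]))
E
```

```text
[431.4212667  208.27674629 224.7219591 ] [0.77812464 0.03501431 0.89557372] 38.61573122437169 [ 0.02  0.44 -0.74  1.95  0.39  0.88  0.65]
```

View pics/w6b.png

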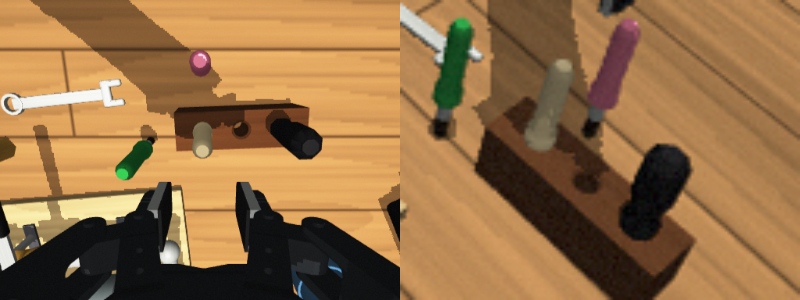

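The brush stands in its hole with the shoulder seated, at (203,138) in the left pane and (545,135) in the right. Next, the lever grip.

Call:
{"op": "move_arm", "data": {
  "targets": "0 -0.7 -3 0 0 0 0;0 -0.7 -3 0 0 0 0;0 -0.7 -3 0 0 0 0;0 -0.7 -3 0 0 0 0;0 -0.7 -3 0 0 0 0"
}}

```text
clock: 18.02
eef_pos: [463.7, 54.8, 219.3]
tool_rot: [-3.141, -0.003, 3.141]
force: [0.5, -0.7, -0.1]
width: 42.7
gripper_force: 0.0
```

Call:
{"op": "move_arm", "data": {
  "targets": "0 -0.7 -3 0 0 0 0;0 -0.7 -3 0 0 0 0;0 -0.8 -3.2 0 0 0 0;0 0 0 0 0 0 -6;0 0 0 0 0 0 0"
}}

```text
clock: 18.43
eef_pos: [485.6, -37.6, 218.9]
tool_rot: [3.141, -0.004, -3.04]
force: [0.5, 0.6, 0.5]
width: 42.6
gripper_force: 0.0
```

```bash
python3 - <<'E'
from h import *
s=read_state();print(s['eef_pos'],s['tool_rot'])
d=grab('wrist','w7');c=d['color'].copy()
L=np.array([-np.cos(.105),-np.sin(.105)])
for r in(69,120,165):
  p=proj(d,(*(np.array([607.5,-22])+r*L),134));print(p);cv2.circle(c,tuple(int(k) for k in p),3,(255,0,0),-1)
cv2.imwrite('pics/w7b.png',cv2.resize(c[:,:,::-1],(800,600)))
E
```

```text
[485.5767716  -37.63145058 218.85095776] [ 3.14093655 -0.00365257 -3.03958549]
(np.float64(265.3807523320029), np.float64(254.8926783453864))
(np.float64(265.48418738341826), np.float64(195.3218887816717))
(np.float64(265.5847385000144), np.float64(137.41202819590805))
```

View pics/w7b.png

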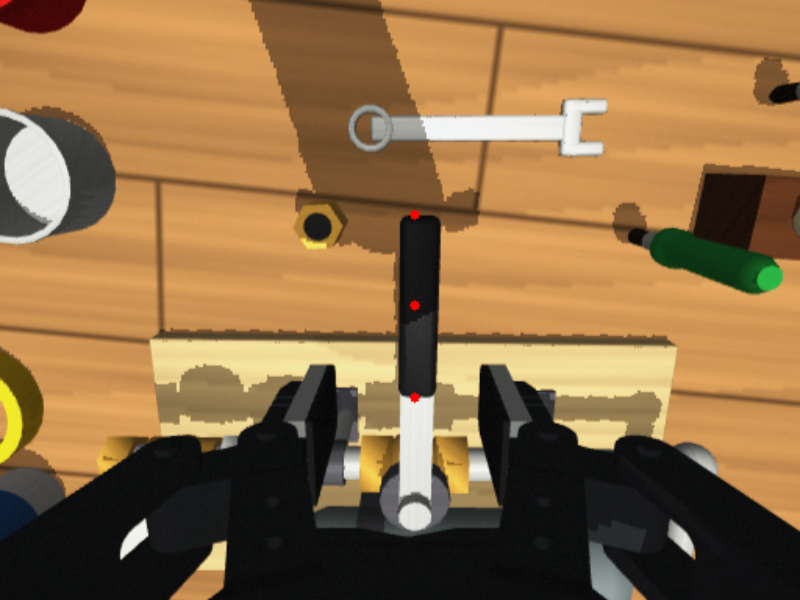

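The predicted sleeve points (red) sit on the sleeve, about 2 mm left of its centreline (px 415 against 420). I'll correct for that, descend and grip.

Call:
{"op": "move_arm", "data": {
  "targets": "0 -0.3 0.4 2 0 0 0;0 0 0 3 0 0 0;0 0 0 3 0 0 0;0 0 0 1.5 0 0 0;0 0 0 1 0 0 0"
}}

```text
clock: 18.9
eef_pos: [487.0, -29.3, 113.6]
tool_rot: [3.14, -0.004, -3.037]
force: [0.4, -0.3, -0.0]
width: 42.8
gripper_force: 0.0
```

Call:
{"op": "move_arm", "data": {
  "targets": "0 0 0 0.3 0 0 0;0 0 0 0 0 0 0;0 0 0 0 0 0 0"
}}

```text
clock: 19.15
eef_pos: [489.7, -30.3, 113.6]
tool_rot: [3.141, 0.001, -3.037]
force: [1.3, -0.6, 0.3]
width: 42.2
gripper_force: 0.0
```

Call:
{"op": "move_arm", "data": {
  "targets": "0 0 -0.3 0.3 0 0 0;0 0 0 0 0 0 0;-1 0 0 0 0 0 0;-1 0 0 0 0 0 0;-1 0 0 0 0 0 0"
}}

```text
clock: 19.57
eef_pos: [489.6, -31.8, 110.9]
tool_rot: [3.139, 0.001, -3.037]
force: [-2.8, 4.6, 6.6]
width: 17.4
gripper_force: 58.5
```

Call:
{"op": "move_arm", "data": {
  "targets": "-1 0 0 0 0 0 0;-1 0 0 0 0 0 0;-1 0 0 0 0 0 0"
}}

```text
clock: 19.82
eef_pos: [489.6, -31.8, 110.9]
tool_rot: [3.139, 0.001, -3.037]
force: [-3.2, 3.6, 6.9]
width: 17.1
gripper_force: 58.5
```

Call:
{"op": "move_arm", "data": {
  "targets": "-1 0 0.62 0 0 0 3;-1 -0.1 1.23 0 0 0 6;-1 -0.05 1.23 0 0 0 6;-1 -0.06 1.23 0 0 0 6;-1 -0.06 1.23 0 0 0 6"
}}

```text
clock: 20.23
eef_pos: [496.6, 20.5, 110.9]
tool_rot: [-3.14, 0.001, 2.77]
force: [-1.1, -1.8, 6.8]
width: 17.0
gripper_force: 58.9
```

```bash
cat > c.py <<'E'
from h import *
s=read_state();p=s['eef_pos'];v=p[:2]-[607.5,-22]
print(p.round(1),'r',np.hypot(*v).round(1),'lever deg',np.degrees(np.arctan2(-v[1],-v[0])*-1+.105).round(1),'tool deg',np.degrees(((np.pi+.105)-s['tool_rot'][2])%(2*np.pi)).round(1),s['force'].round(1),s['width'],s['tool_rot'].round(3),s['qpos'].round(2))
E
python3 c.py
```

```text
[496.6  20.5 110.9] r 118.8 lever deg 27.0 tool deg 27.3 [-1.1 -1.8  6.8] 16.996537033216523 [-3.14e+00  1.00e-03  2.77e+00] [ 0.22  0.6  -0.47  2.03  0.46  0.62  0.63]
```

Call:
{"op": "move_arm", "data": {
  "targets": "-1 -0.06 1.24 0 0 0 6;-1 -0.06 1.24 0 0 0 6;-1 -0.06 1.24 0 0 0 6;-1 -0.06 1.24 0 0 0 6;-1 -0.06 1.24 0 0 0 6"
}}

```text
clock: 20.65
eef_pos: [531.9, 70.3, 110.9]
tool_rot: [-3.14, 0.0, 2.247]
force: [-2.5, -2.3, 7.8]
width: 16.8
gripper_force: 59.1
```

Call:
{"op": "move_arm", "data": {
  "targets": "-1 -0.06 1.24 0 0 0 6;-1 -0.06 1.24 0 0 0 6;-1 -0.06 1.24 0 0 0 6;-1 -0.06 1.24 0 0 0 6;-1 -0.06 1.24 0 0 0 6"
}}

```text
clock: 21.07
eef_pos: [587.3, 95.8, 110.9]
tool_rot: [-3.139, 0.0, 1.724]
force: [-5.5, -1.2, 8.5]
width: 17.0
gripper_force: 59.2
```

```bash
python3 c.py
```

```text
[587.3  95.8 110.9] r 119.6 lever deg 86.3 tool deg 87.2 [-5.5 -1.2  8.5] 16.97229926757144 [-3.139  0.     1.724] [-0.1   0.68 -0.17  1.76  0.17  0.72 -0.21]
```

Call:
{"op": "move_arm", "data": {
  "targets": "-1 -0.02 0.62 0 0 0 3;-1 0 0 0 0 0 0;-1 0 0 0 0 0 0"
}}

```text
clock: 21.32
eef_pos: [593.6, 96.8, 110.9]
tool_rot: [-3.139, 0.0, 1.676]
force: [-6.3, 0.5, 7.9]
width: 17.4
gripper_force: 59.2
```

```bash
python3 c.py
```

```text
[593.6  96.8 110.9] r 119.6 lever deg 89.3 tool deg 90.0 [-6.3  0.5  7.9] 17.36772416284434 [-3.139  0.     1.676] [-0.11  0.68 -0.16  1.75  0.15  0.73 -0.24]
```

Call:
{"op": "move_arm", "data": {
  "targets": "-1 0 0.3 0 0 0 0;-1 0 0 0 0 0 0;-1 0 0 0 0 0 0"
}}

```text
clock: 21.57
eef_pos: [595.3, 97.0, 110.9]
tool_rot: [-3.137, -0.0, 1.676]
force: [-6.4, -0.2, 10.2]
width: 17.1
gripper_force: 59.2
```

```bash
python3 c.py
```

```text
[595.3  97.  110.9] r 119.6 lever deg 90.2 tool deg 90.0 [-6.4 -0.2 10.2] 17.081627216254773 [-3.137 -0.     1.676] [-0.11  0.69 -0.16  1.74  0.15  0.73 -0.24]
```

Call:
{"op": "move_arm", "data": {
  "targets": "-1 0 0.3 0 0 0 0;-1 0 0 0 0 0 0;-1 0 0 0 0 0 0"
}}

```text
clock: 21.82
eef_pos: [597.1, 97.2, 110.8]
tool_rot: [-3.135, -0.0, 1.675]
force: [-9.4, 0.4, 12.2]
width: 17.2
gripper_force: 59.5
```

```bash
python3 c.py
```

```text
[597.1  97.2 110.8] r 119.6 lever deg 91.0 tool deg 90.1 [-9.4  0.4 12.2] 17.221310519911974 [-3.135 -0.     1.675] [-0.11  0.69 -0.16  1.73  0.15  0.74 -0.24]
```

Call:
{"op": "move_arm", "data": {
  "targets": "-1 0 0.3 0 0 0 1.5;-1 0 0 0 0 0 0;-1 0 0 0 0 0 0"
}}

```text
clock: 22.07
eef_pos: [597.7, 97.1, 110.8]
tool_rot: [-3.13, 0.001, 1.65]
force: [-13.8, -0.8, 15.6]
width: 17.0
gripper_force: 60.0
```

```bash
python3 c.py
```

```text
[597.7  97.1 110.8] r 119.6 lever deg 91.3 tool deg 91.5 [-13.8  -0.8  15.6] 17.02528243937806 [-3.13e+00  1.00e-03  1.65e+00] [-0.11  0.69 -0.15  1.72  0.14  0.75 -0.26]
```

Call:
{"op": "move_arm", "data": {
  "targets": "-1 0 0.3 0 0 0 0;-1 0 0 0 0 0 0;-1 0 0 0 0 0 0;-1 0 0 0 0 0 0"
}}

```text
clock: 22.4
eef_pos: [597.9, 97.2, 110.7]
tool_rot: [-3.125, 0.001, 1.65]
force: [-19.4, -0.8, 20.0]
width: 16.9
gripper_force: 60.6
```

```bash
python3 c.py; python3 - <<'E'
from h import *
d=grab('wrist','w8');b=grab('top','t8');a=grab('scene','s8')
cv2.imwrite('pics/w8b.png',np.vstack([np.hstack([cv2.resize(d['color'][:,:,::-1],(400,300)),cv2.resize(b['color'][135:225,190:310,::-1],(400,300))]),np.hstack([cv2.resize(a['color'][140:260,150:310,::-1],(400,300)),cv2.resize(a['color'][:,:,::-1],(400,300))])]))
E
```

```text
[597.9  97.2 110.7] r 119.6 lever deg 91.4 tool deg 91.5 [-19.4  -0.8  20. ] 16.86239503221972 [-3.125e+00  1.000e-03  1.650e+00] [-0.11  0.7  -0.15  1.72  0.14  0.75 -0.26]
```

View pics/w8b.png

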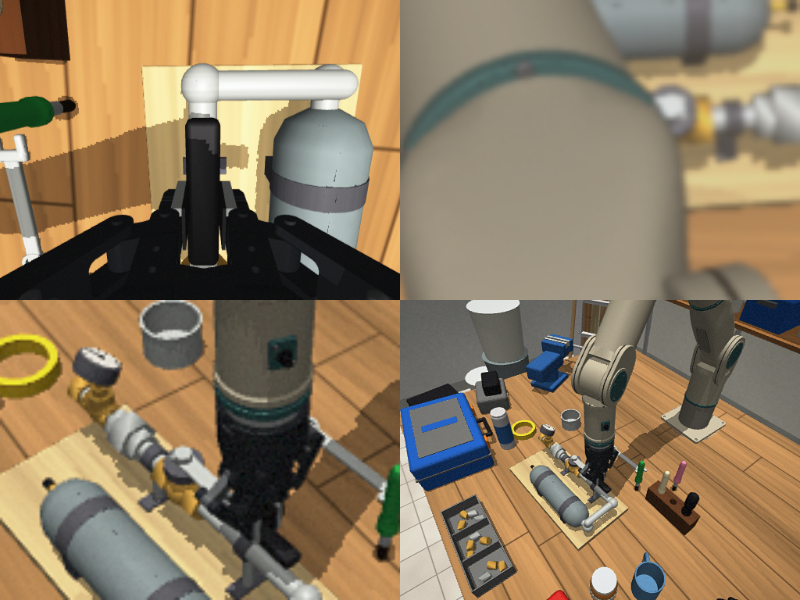

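The lever lies over the pipe at (203,190) in the wrist pane. The last 3 mm of push only raised the force, from 14 to 19 N, so it is on its stop. The pot and brush are still standing, so I'll hand in.

```bash
python3 -c "
from h import *
print(order.finish_job())"
```

```text
the job is handed in; nothing more can be done
None
```

The brush was dipped in the soap pot, dabbed on the big nut and stood back in its hole. The valve lever was then turned to its open stop, where the gripper was still holding it when I handed in at about 22 s; the verdict itself was not shown.

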